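Click a carton into the labelling nest

TASK

Set the purple carton upright and lengthwise on the open end of the labelling nest, then push it along the nest past the orange sprung catch until the catch clicks shut behind it and the sprung rubber pad at the far end holds it tight against the catch. Press gently: stop as soon as it has clicked, never squash the pad far beyond that, and let go. Leave the brown carton, the tape roll and the scanner alone.

Things in the scene. Friction and masses are not known exactly. Their poses are not given: they have to be found in the camera images.
- carton_mid (a point): Centre (half-way up) of the purple cardboard carton, 90 long (its x) x 60 wide (its y) x 70 mm high (its z, up), about 0.25 kg (0.18-0.35), rigid, with a pale green slip on top. It starts upright on the bench, to the left or right of the nest. Either end may lead. Grasp it across its 60 mm width.
- lane: Labelling nest: fixed white deck 350 long x 130 mm wide, top 6 mm above the bench. Origin: bench level, on the track's middle line, at the edge of the open near end; +x runs along the track to the pad, z up. Guide walls rise 12 mm over the deck. A catch block (orange catch, pad, 52 mm high blue back block) is clamped at a different x each time, NOT measured: the catch's blocking face is at x = 155 to 195 mm.
- lane_bay (a point): Middle of the open end, on the deck (6 mm above the bench), at lane x = 55 mm; axes as the nest. Here the carton is set down, clear of the catch. Walls stand at y = -39 and 39 mm from x = 0 to 95; the near end is open, so the carton can be pushed from behind: at the middle of its rear face, 30 to 45 mm above the bench.
- lane_throat (a point): Middle of the track on the deck (6 mm above the bench) at lane x = 118 mm, where the walls have funnelled in to 64 mm apart (66 past the catch). Sliding and passing the catch take 1 to 5 N; the pad's spring comes on top. The click comes at about 12 to 18 N in all, the squash limit at about 21 N. At rest, clicked in, the carton's centre is 45 mm beyond the blocking face.
- pawl (a joint): Swing of the orange catch, rad: 0 shut (blocking), about 0.17 to 0.3 with a carton beside it. It is an arm on the +y side, 7 to 19 mm above the bench, hinged 45 mm nearer than its blocking face and reaching in to y = 20 mm. A carton pushed to +x swings it aside; it springs back to 0 behind the carton's rear face once that is 2 to 5 mm past the blocking face.
- pad (a joint): How far the rubber pad is pushed in, m: 0 free, spring 0.9 N per mm. Its face, 52 wide, 12 to 52 mm above the bench, waits 85 mm beyond the blocking face. About 0.008 to 0.011 at the click, 0.005 when the carton is clicked in and let go; more than 0.016 (14 N on the pad) counts as squashed.
- brown_mid (a point): Centre of a brown kraft carton 85 x 65 x 60 mm high with a green band, loose bystander; it stands on the other side of the nest from the purple one.
- tape: Roll of tan packing tape lying flat, 90 mm across, 45 mm high, loose bystander. Origin: centre of its underside.
- scanner: Black phone-like handheld scanner lying flat, 150 (x) x 70 x 12 mm, loose bystander. Origin: centre of its underside.
There are look-alikes about, which are no part of the job. Of the things that look like the part that bears carton_mid, the smaller one is meant.

How it is judged (in metres and radians):
On the way, in this order (a step that is already met when the one before it is completed fails the run):
1. the purple carton stands upright on the deck's open end, lengthwise between the guide walls, short of the catch (which is shut) (angle between carton_mid's own z axis and vertical below 0.12 rad and z of carton_mid in the frame of lane between 0.034 and 0.047 m and x of carton_mid in the frame of lane between 0 and 0.115 m and y of carton_mid in the frame of lane between -0.02 and 0.02 m and angle between the x axis of carton_mid and the x axis of lane, either way round below 0.3 rad and value of joint pawl below 0.08 rad), for 0.1 s.
2. the carton, on the deck, is swinging the catch aside before it reaches the pad (angle between carton_mid's own z axis and vertical below 0.12 rad and z of carton_mid in the frame of lane between 0.034 and 0.047 m and x of carton_mid in the frame of lane between 0.085 and 0.215 m and y of carton_mid in the frame of lane between -0.02 and 0.02 m and value of joint pawl above 0.12 rad and value of joint pad below 0.002 m), for 0.1 s.
At the end, for the whole second after the job is handed in: The purple carton rests upright (within 0.12 rad) on the nest's deck, in line with it (0.12 rad, 8 mm sideways), held between the shut catch (swing under 0.06 rad) and the pad, which it keeps pushed in by 2.5 to 9 mm (angle between carton_mid's own z axis and vertical below 0.12 rad and z of carton_mid in the frame of lane between 0.034 and 0.047 m and x of carton_mid in the frame of lane between 0.19 and 0.25 m and y of carton_mid in the frame of lane between -0.008 and 0.008 m and angle between the x axis of carton_mid and the x axis of lane, either way round below 0.12 rad and value of joint pawl below 0.06 rad and value of joint pad between 0.0025 and 0.009 m and linear speed of carton below 0.01 m/s); the robot touches nothing.
It fails at once if the pad is squashed more than 16 mm (value of joint pad above 0.016 m).
It fails at once if the brown carton, the tape roll or the scanner is moved more than 20 mm (distance of any of brown_mid, tape, scanner from where it was at the start of the episode above 0.02 m).
It also fails if it takes over 61 s, if anything falls off the work surface, if the arm or the gripper's body presses on something with over 40 N, if the wrist force passes 120 N, or if a joint passes its speed limit or range.

ROBOT

A 6-joint arm with a two-finger parallel gripper is mounted at the origin on the work surface. World frame = base frame: x ahead of the robot, y to its left, z up, the work surface at z = 0. Lengths are in m, angles in degrees, forces in N, time in s.
With the tool pointing down it reaches from about 0.4 to 0.825 m from the base axis. Payload 7 kg.
Tool frame: the origin (TCP) lies on the front face of the gripper's body, between the roots of the fingers; the fingertips stand 66 mm ahead of it and the grasp point (between the pads) lies 47 mm ahead of it (nose_length is the distance from the TCP to the fingertips, in m); y points along the fingers, z is the direction in which the jaws open and shut, and the axes are right-handed (so a half turn about y gives the same grasp; the last joint's range is limited). The gripper opens to 88 mm and grips with 3 to 60 N. Pads are 19 mm wide; open, the fingers measure 130 mm over their backs; the gripper's body (78 mm by 193 mm) begins 47 mm behind the grasp point.
Start: joints at [-54.597, 20.546, 0.682, 0, -70.136, -16.507], TCP at [0.219, -0.639, 0.292] pointing down, gripper open.
Joint ranges: [-176.03, 176.03], [-82.01, 121.73], [-58.28, 71.71], [-173.87, 95.51], [-174.79, -0.11], [-173.66, 173.66]. Speed limits (degrees/s): [136.94, 136.94, 172.46, 180, 180, 180].

INTERFACE

Orientations are given as [roll, pitch, yaw] about the fixed x, y, z axes, in that order (R = Rz(yaw) Ry(pitch) Rx(roll)).
In Python, from plant import get_state, capture, close_job, nose_length gives the robot as it stands.
- The arm moves only by the tool apply_moves, never from a script. Its argument "rows" is a list of rows, each a list of 2 entries, a list of its own where there are three numbers: the shift along the tool's x, y, z in m, then the turn about the tool's y in degrees. In form: [[[tx, ty, tz], yaw], ...]. A call has 1 to 20 rows; each row is the pose to reach, as a shift and turn from the pose commanded when the call began, along the tool's axes at that moment; what a row does not reach only later rows make up. A row lasts 1/8 s, in which the tool goes at most 62.5 mm and 10.7 degrees, less where a joint would pass 70% of its speed; a pose out of reach is approached as far as the arm can. A call with a gripper value outside its range is refused whole. "gripper" is the opening, from 0 (shut) to 1 (fully open), set as the call begins (left out, the last holds). The fingers move at their own pace and stop on an object; "grip_force" is the grip in N (left out, the last holds). Time passes only in rows, so rows that repeat a pose let the fingers close. It gives the time, the measured TCP pose, the force and the opening at its end, in the units of the state.
- get_state(): the state, without advancing time (a new reading comes with each control period).
- capture(name): name is "side" or "top" or "wrist"; returns a dict with "pixels" (420x560x3 uint8, blue, green, red), "z_map" (420x560 float32, m along the optical axis (not along the pixel's ray), 0 where there is no reading), "intrinsics" (3x3 intrinsics, pixels), "rvec" (rotation vector, rad) and "tvec" (3), from world to camera coordinates, as OpenCV has them; the wrist camera has in their place "mount" (4x4, takes a point from camera to tool coordinates, whose origin is the TCP and whose axes are the tool frame's). Camera axes: x right, y down, z forward; pixel columns grow to the right and rows downward; lengths in m; the calibration is good to about 2 mm. A picture is of the moment at which its call begins: read the wrist's pose just before it.
- close_job(): hands the job in, once; it reports no verdict.
The state is a dict: "time_s": time; "joints": joint angles; "qd": joint speeds; "joint_torque": joint torques, N m; "tcp_pos": TCP position; "eef_rot": TCP orientation; "contact_force": force on the tool from outside, world axes, zero at the start; "moment": the same for the moment, N m; "gripper_width": finger opening in m.
Only numpy, scipy, OpenCV 4.12 (cv2) and the standard library are available. Lean on these libraries where they do the work, as an engineer would, in place of code of your own. Each camera call takes 0.05 s, during which the arm holds its last target.

## Working session

There is one attempt and no reset: what is moved stays moved. The work goes in short steps, Python scripts to look and compute and a tool call to move; the robot and the scene stay as the last step left them, time stands still between calls to the robot, and variables do not carry over. Pictures are saved under pics/ and viewed, and the job is handed in when it is done.

Besides the shell and the picture viewer there is one more tool, called after "Emit:" as name(argument=value, ...) on one line, values as JSON. apply_moves: Moves the arm, as the interface text tells. Its arguments: {"type":"object","properties":{"rows":{"type":"array"},"gripper":{"type":"number"},"grip_force":{"type":"number"}},"required":["rows"]}

```bash
ls; mkdir -p pics; python3 - <<'E'
from plant import get_state,capture
import cv2,numpy as np
print(get_state())
for n in ["side","top"]:
    c=capture(n); cv2.imwrite(f"pics/{n}0.png",c["pixels"]); np.savez(f"pics/{n}0.npz",**c)
    print(n,c["intrinsics"],c["rvec"],c["tvec"])
E
```

```text
pics
{'time_s': 0.0, 'joints': array([-5.45961581e+01,  2.05928352e+01,  6.32754962e-01, -1.98082696e-02,
       -7.01371100e+01, -1.65078124e+01]), 'qd': array([ 0.03771526, -0.04976347, -0.03348978,  0.02058394, -0.07575995,
       -0.00587272]), 'joint_torque': array([-9.04949720e-04, -5.82715881e+01,  2.93052399e+01,  6.99751943e+00,
        6.87812339e-03, -1.35793598e-04]), 'tcp_pos': array([ 0.21846129, -0.63825464,  0.29120005]), 'eef_rot': array([-8.99015245e+01,  9.76553733e-03,  1.88892918e+01]), 'contact_force': array([ 0.51962085,  0.21485941, -0.21328204]), 'moment': array([-0.05033723,  0.01738168,  0.01879359]), 'gripper_width': 0.08757466387601731}
side [[388.98692302   0.         277.24458903]
 [  0.         388.98692302 205.20437437]
 [  0.           0.           1.        ]] [ 0.50535585 -2.64316472  1.27040675] [0.49256858 0.21632298 0.91232892]
top [[450.76191779   0.         283.391223  ]
 [  0.         450.76191779 209.85511076]
 [  0.           0.           1.        ]] [ 2.17195121 -2.12875121  0.12430176] [-0.08292086  0.59887393  1.06993995]
```

View pics/top0.png

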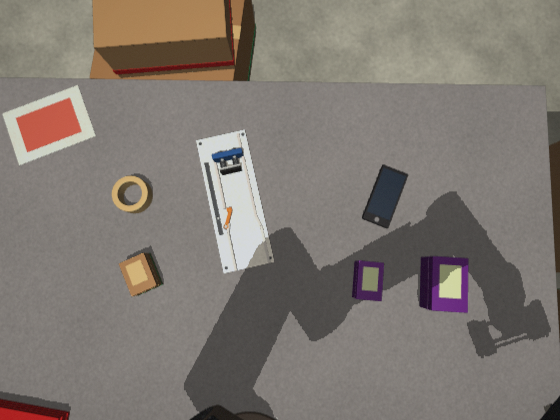

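View pics/side0.png

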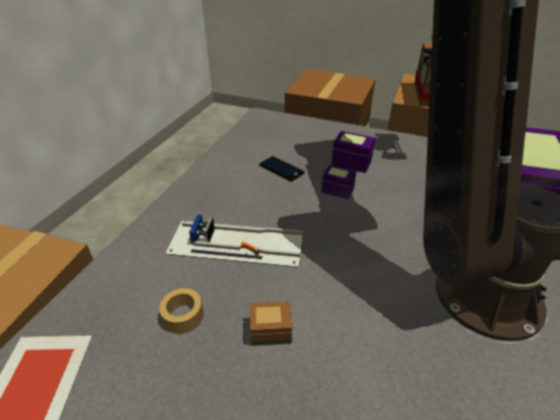

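Top view: the nest runs from (247,268), its open end, to the blue block at (228,155), with the orange catch at (228,215). The purple candidates are a small box at (369,280) and a large one at (445,284), plus another at (540,155) in the side view behind the arm. By the description the smaller one is meant, at (369,280). I'll check it in a crop and measure it.

```bash
cat > h.py <<'E'
import numpy as np,cv2
from scipy.spatial.transform import Rotation as R
def load(f): return dict(np.load(f))
def Twc(c):
    M=cv2.Rodrigues(c["rvec"])[0]; return M.T, -M.T@c["tvec"].ravel()
def ray(c,uv,z,RT=None):
    Rm,o=RT if RT else Twc(c)
    uv=np.atleast_2d(uv).astype(float)
    d=np.c_[uv,np.ones(len(uv))]@np.linalg.inv(c["intrinsics"]).T@Rm.T
    return (o+d*((z-o[2])/d[:,2])[:,None])
def cloud(c,RT=None):
    Rm,o=RT if RT else Twc(c)
    h,w=c["z_map"].shape; u,v=np.meshgrid(np.arange(w),np.arange(h))
    d=np.stack([u,v,np.ones_like(u)],-1)@np.linalg.inv(c["intrinsics"]).T
    return (d*c["z_map"][...,None])@Rm.T+o
def proj(c,p):
    return cv2.projectPoints(np.atleast_2d(p).astype(float),c["rvec"],c["tvec"],c["intrinsics"],None)[0][:,0]
E
python3 - <<'E'
from h import *
c=load("pics/top0.npz"); im=c["pixels"]; P=cloud(c)
hsv=cv2.cvtColor(im,cv2.COLOR_BGR2HSV)
m=cv2.inRange(hsv,(125,80,20),(160,255,255))
n,l,s,ct=cv2.connectedComponentsWithStats(m)
for i in range(1,n):
    if s[i,4]>100:
        pts=P[l==i]; z=np.median(pts[:,2]); zt=np.percentile(pts[:,2],90)
        x,y,w,h=s[i,:4]
        sub=np.zeros(m.shape,bool); sub[y:y+h,x:x+w]=1
        sel=sub&(abs(P[...,2]-zt)<.008)
        r=cv2.minAreaRect(P[sel][:,:2].astype(np.float32)*1000)
        print(s[i],zt,r, cv2.boxPoints(r))
# nest
P2=P
white=cv2.inRange(hsv,(0,0,130),(180,60,255))
n,l,s,ct=cv2.connectedComponentsWithStats(white)
for i in range(1,n):
    if s[i,4]>500: print('white',s[i],ct[i],np.median(P[l==i],0))
for nm,lo,hi in [("orange",(5,150,130),(18,255,255)),("blue",(105,120,40),(125,255,255))]:
    mm=cv2.inRange(hsv,lo,hi); mm[:120]=0
    n,l,s,ct=cv2.connectedComponentsWithStats(mm)
    for i in range(1,n):
        if s[i,4]>20: print(nm,s[i],ct[i],np.median(P[l==i],0))
cv2.imwrite("pics/crop1.png",cv2.resize(im[120:280,180:290],None,fx=3.7,fy=3.7,interpolation=cv2.INTER_CUBIC))
cv2.imwrite("pics/crop2.png",cv2.resize(im[240:330,330:480],None,fx=4,fy=4,interpolation=cv2.INTER_CUBIC))
E
```

```text
[ 420  256   49   57 1797] 0.09823895357630574 ((432.0337829589844, -452.04962158203125), (83.3159408569336, 123.3180923461914), 87.5049819946289) [[ 368.61972 -490.98392]
 [ 491.8209  -496.35226]
 [ 495.44785 -413.11533]
 [ 372.24667 -407.74698]]
[352 260  32  41 737] 0.07262672497421456 ((435.1265563964844, -276.134033203125), (60.700828552246094, 90.12496948242188), 86.0635757446289) [[ 388.08685 -303.31934]
 [ 477.9992  -309.50635]
 [ 482.16626 -248.94873]
 [ 392.2539  -242.76172]]
white [   0    0   95   79 6817] [48.11706029 38.00117354] [ 1.45489388  1.00292862 -0.75111259]
white [    0     0   560   391 98562] [288.87255738 150.2412796 ] [ 0.76524985 -0.07954497 -0.00076724]
white [ 514  234   44   87 1148] [537.06445993 277.61149826] [ 4.45277577e-01 -7.01826789e-01  6.86254070e-04]
white [  15  243   73   87 1987] [ 52.57876195 280.49018621] [ 4.21574730e-01  5.05999615e-01 -2.76968009e-04]
white [  253   275   221   141 13753] [370.62299135 351.73002254] [ 0.25598571 -0.30535314  0.00040268]
orange [ 18 120  25  26 254] [ 28.9488189 129.7519685] [8.06154952e-01 5.99290915e-01 5.10075277e-04]
orange [ 39 120  33  26 327] [ 53.93577982 130.72477064] [0.80265932 0.53407862 0.00091503]
orange [ 68 121  12  15  67] [ 74.26865672 128.59701493] [8.0788785e-01 4.7983717e-01 7.2763020e-04]
orange [ 26 144   9   8  24] [ 29.91666667 147.16666667] [0.75642598 0.5906666  0.00089202]
orange [225 208   7  17  56] [228.21428571 215.16071429] [0.58717869 0.06720181 0.01909783]
blue [212 148  30  14 228] [226.96491228 154.44736842] [0.73500526 0.07167394 0.05053304]
```

View pics/crop1.png

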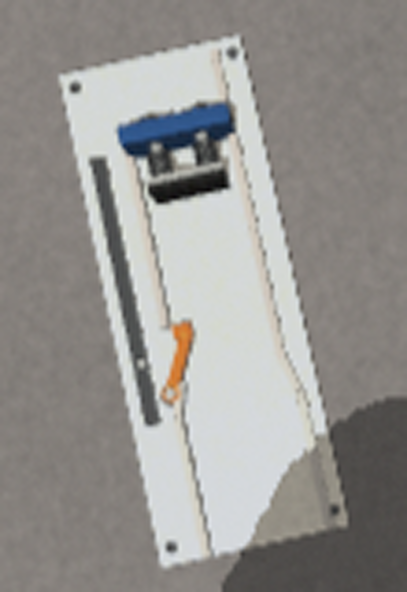

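View pics/crop2.png

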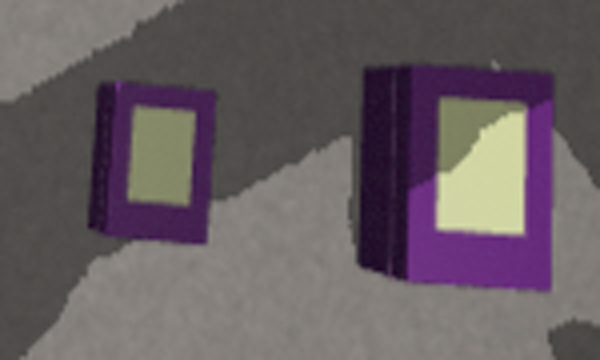

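```bash
python3 - <<'E'
from h import *
c=load("pics/top0.npz"); im=c["pixels"]; P=cloud(c)
sel=(P[...,2]>.0035)&(P[...,2]<.03); sel[:, :190]=0; sel[:,285:]=0; sel[:120]=0; sel[285:]=0
m=cv2.morphologyEx(sel.astype(np.uint8),cv2.MORPH_OPEN,np.ones((3,3)))
n,l,s,ct=cv2.connectedComponentsWithStats(m)
i=1+np.argmax(s[1:,4]); print(s[i])
cn=max(cv2.findContours((l==i).astype(np.uint8),cv2.RETR_EXTERNAL,cv2.CHAIN_APPROX_NONE)[0],key=cv2.contourArea)[:,0]
w=ray(c,cn,.006)[:,:2]*1000
r=cv2.minAreaRect(w.astype(np.float32)); print(r,cv2.boxPoints(r))
# colour-based bright
b=(im.min(-1)>150); b[:, :190]=0; b[:,285:]=0; b[:120]=0;b[285:]=0
cv2.imwrite("pics/m.png",np.hstack([b*255,(l==i)*255]).astype(np.uint8)[120:285])
E
```

```text
[ 201  153   72  120 4099]
((598.8870849609375, 48.13294219970703), (287.2041015625, 130.24591064453125), 14.020111083984375) [[443.78598   76.52655 ]
 [475.3397   -49.839436]
 [753.98816   19.739334]
 [722.43445  146.10532 ]]
```

The crop shows the small carton at (369,280) intact, with its pale green slip. It measures about 61 x 90 mm and 70 mm high, so it is the right one. The track looks off the deck's centre, so I'll take a wrist close-up of the nest.

```bash
python3 - <<'E'
from plant import get_state,capture
c=capture("wrist"); print(c["mount"].round(4),c["intrinsics"])
from h import *
s=get_state(); Rt=R.from_euler('xyz',s["eef_rot"],degrees=True).as_matrix()
print(Rt.T@(np.array([.50,.03,.33])-s["tcp_pos"]))
E
```

```text
[[ 5.000e-04  9.697e-01  2.443e-01 -6.450e-02]
 [-1.100e-03 -2.443e-01  9.697e-01 -9.180e-02]
 [ 1.000e+00 -8.000e-04  9.000e-04  3.000e-04]
 [ 0.000e+00  0.000e+00  0.000e+00  1.000e+00]] [[361.52307123   0.         277.41105915]
 [  0.         361.52307123 213.8788989 ]
 [  0.           0.           1.        ]]
[ 0.48276557 -0.03796545  0.54126824]
```

Emit:
apply_moves(rows=[[[0.04,-0.004,0.045],0.5],[[0.08,-0.008,0.09],1],[[0.12,-0.012,0.135],1.5],[[0.16,-0.016,0.18],2],[[0.2,-0.02,0.225],2.5],[[0.24,-0.024,0.27],3],[[0.28,-0.028,0.315],3.5],[[0.32,-0.032,0.36],4],[[0.36,-0.036,0.405],4.5],[[0.4,-0.038,0.45],5],[[0.44,-0.038,0.495],5],[[0.48,-0.038,0.54],5],[[0.48,-0.038,0.54],5],[[0.48,-0.038,0.54],5],[[0.48,-0.038,0.54],5]])

```text
time_s: 2.02
tcp_pos: [0.4974, 0.0268, 0.3302]
eef_rot: [-90.0, 0.0, 13.8]
contact_force: [0.5, -0.5, -0.1]
gripper_width: 0.0878
```

```bash
cat >> h.py <<'E'
def wristRT(s,c):
    Rt=R.from_euler('xyz',s["eef_rot"],degrees=True).as_matrix(); M=c["mount"]
    return Rt@M[:3,:3], Rt@M[:3,3]+s["tcp_pos"]
def snap(name,tag):
    from plant import get_state,capture
    s=get_state(); c=capture(name)
    if name=="wrist":
        Rm,o=wristRT(s,c); c["rvec"]=cv2.Rodrigues(Rm.T)[0]; c["tvec"]=-Rm.T@o
    c={k:np.asarray(v) for k,v in c.items()}
    np.savez(f"pics/{tag}.npz",**c); cv2.imwrite(f"pics/{tag}.png",c["pixels"]); return s,c
E
python3 - <<'E'
from h import *
s,c=snap("wrist","w1"); print(s["tcp_pos"],s["eef_rot"],s["time_s"]); snap("top","top1")
E
```

```text
[0.49741371 0.02681399 0.33021198] [-8.99986316e+01  1.10345598e-03  1.38340551e+01] 2.025
```

View pics/w1.png

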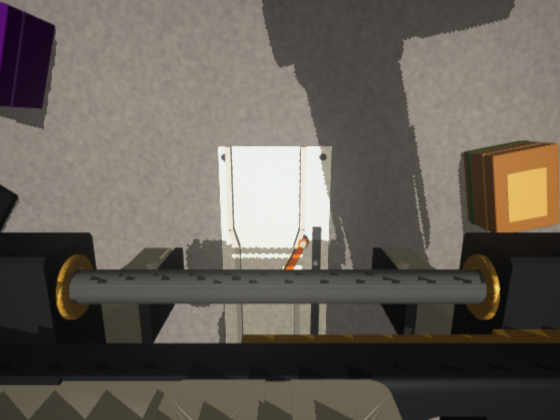

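```bash
python3 - <<'E'
import cv2
im=cv2.imread("pics/w1.png")[140:290,205:345]
cv2.imwrite("pics/c3.png",cv2.resize((255*(im/255.)**2).astype('uint8'),None,fx=4,fy=4,interpolation=cv2.INTER_CUBIC))
im=cv2.imread("pics/top1.png")[120:285,180:290]
cv2.imwrite("pics/c4.png",cv2.resize(im,None,fx=3.6,fy=3.6,interpolation=cv2.INTER_CUBIC))
E
```

```text
(no output)
```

View pics/c3.png

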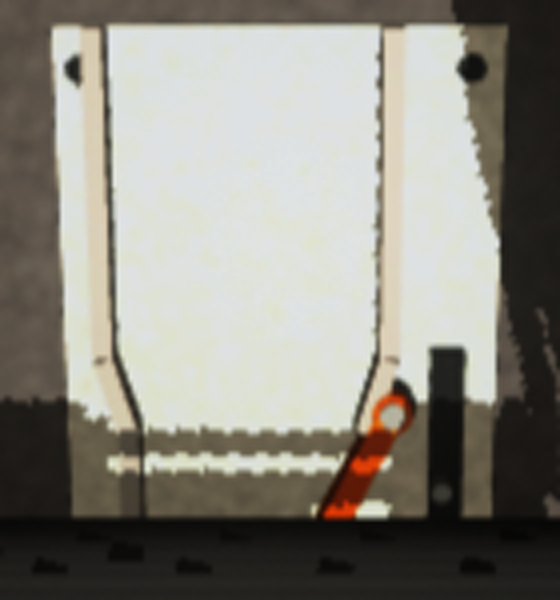

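View pics/c4.png

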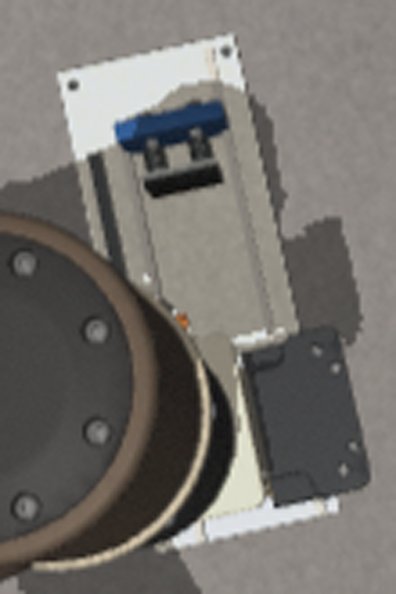

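```bash
python3 - <<'E'
from h import *
c=load("pics/w1.npz")
f=lambda a:(np.array(a,float)+.5)/4-.5+[205,140]
g=lambda a:(np.array(a,float)+.5)/3.7-.5+[180,120]
near=ray(c,f([[52,25],[508,25]]),.006)[:,:2]*1e3
wl=ray(c,f([[102,27],[115,345]]),.018)[:,:2]*1e3
wr=ray(c,f([[384,27],[381,345]]),.018)[:,:2]*1e3
print("near",near,np.linalg.norm(near[1]-near[0])); print(wl,wr)
t=load("pics/top0.npz")
dk=ray(t,g([[60,75],[238,37],[346,524],[164,568]]),.006)[:,:2]*1e3
print("deck top",dk)
for a,b in [(0,1),(1,2),(2,3),(3,0)]:
    d=dk[b]-dk[a]; print(np.linalg.norm(d),np.degrees(np.arctan2(d[1],d[0])))
for w in (wl,wr): d=w[1]-w[0]; print(np.linalg.norm(d),np.degrees(np.arctan2(d[1],d[0])))
d=near[1]-near[0]; print(np.degrees(np.arctan2(d[1],d[0]))-90)
# catch, top-view
print("catch top tip",ray(t,g([[190,322],[172,322],[165,398]]),.019)[:,:2])
print("pad face top", ray(t,g([[152,200],[228,184],[152,192],[228,175]]),.05)[:,:2])
print("walls top img near-end left inner",ray(t,g([[211,556],[180,415],[165,325],[133,160]]),.018)[:,:2])
print("hidden right wall far (x>120)",ray(t,g([[283,345],[235,140]]),.018)[:,:2])
E
```

```text
near [[475.3009348  -47.52033322]
 [444.48869045  77.92157797]] 129.17069127495665
[[471.3799886  -32.3444123 ]
 [559.5344619   -9.78786248]] [[452.86966042  43.01479355]
 [541.11870304  65.2694932 ]]
deck top [[782.26648499 159.51775167]
 [811.82010891  35.95660979]
 [474.8389392  -47.6218053 ]
 [442.94192448  74.01560543]]
127.04633985388325 -76.54858028316362
347.19110041744057 -166.07052322501818
125.75006654496768 104.69384642123474
349.93109947211116 14.142830004820494
90.99455535218999 14.352629489916435
91.01189582229121 14.153774726111983
13.800325543908045
catch top tip [[0.60830727 0.06074631]
 [0.60807107 0.07294316]
 [0.55639759 0.07575772]]
pad face top [[0.6854619  0.08487973]
 [0.69723336 0.03469489]
 [0.69087625 0.08508762]
 [0.70333787 0.03489391]]
walls top img near-end left inner [[0.45168315 0.04131469]
 [0.54521852 0.06537079]
 [0.60606199 0.07775603]
 [0.71979242 0.1040107 ]]
hidden right wall far (x>120) [[ 0.59398133 -0.00259911]
 [ 0.73510638  0.03441232]]
```

Top view puts the catch tip at lane x ≈ 155 mm and the pad face at about 240 mm. The nest origin is about (0.462, 0.005) with yaw 14.1°, and the track's middle line is off the deck's centre. Next I'll move above the carton.

Emit:
apply_moves(rows=[[[-0.019,0.01,-0.04],2.5],[[-0.038,0.03,-0.08],5],[[-0.057,0.05,-0.12],7.6],[[-0.076,0.07,-0.16],10],[[-0.095,0.09,-0.2],12.7],[[-0.114,0.11,-0.24],15],[[-0.133,0.13,-0.279],17.7],[[-0.133,0.13,-0.279],17.7],[[-0.133,0.13,-0.279],17.7],[[-0.133,0.13,-0.279],17.7]])

```text
time_s: 3.38
tcp_pos: [0.4361, -0.2747, 0.2009]
eef_rot: [-90.0, -0.1, -3.8]
contact_force: [0.4, 0.1, 0.1]
gripper_width: 0.0872
```

```bash
python3 - <<'E'
from h import *
s,c=snap("wrist","w2"); print(s["tcp_pos"],s["eef_rot"],s["time_s"]);s,c=snap("top","top2")
E
```

```text
[ 0.43607319 -0.27468226  0.20088645] [-9.00112621e+01 -7.74829826e-02 -3.76141290e+00] 3.375
```

View pics/w2.png

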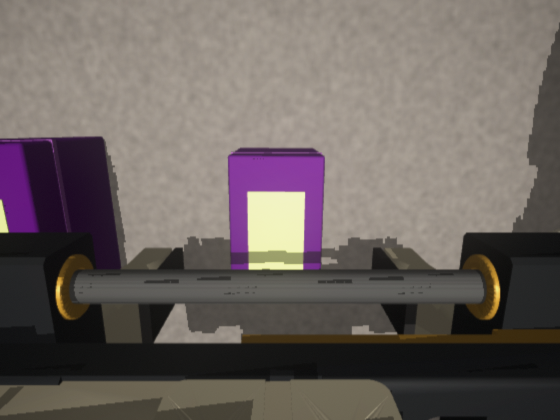

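View pics/top2.png

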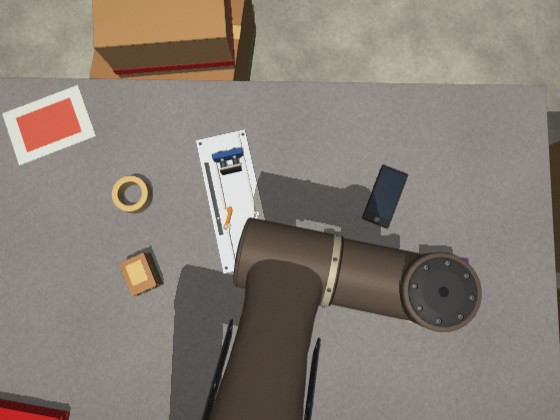

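The wrist view shows the small carton centred between the fingers, at columns 229-323 and square to the tool. The large one is off to the left. I'll descend, grip and lift.

Emit:
apply_moves(rows=[[[-0.001,0.02,-0.001],0],[[-0.001,0.045,-0.001],0],[[-0.001,0.07,-0.001],0],[[-0.001,0.09,-0.001],0],[[-0.001,0.103,-0.001],0],[[-0.001,0.103,-0.001],0],[[-0.001,0.103,-0.001],0]], gripper=1)

```text
time_s: 4.35
tcp_pos: [0.4353, -0.276, 0.0979]
eef_rot: [-90.0, -0.1, -3.8]
contact_force: [-0.6, 0.1, 0.4]
gripper_width: 0.0875
```

Emit:
apply_moves(rows=[[[0,0,0],0],[[0,0,0],0],[[0,0,0],0],[[0,0,0],0],[[0,0,0],0],[[0,0,0],0],[[0,0,0],0],[[0,0,0],0]], gripper=0.4, grip_force=15)

```text
time_s: 5.35
tcp_pos: [0.4347, -0.276, 0.0974]
eef_rot: [-90.0, -0.0, -3.8]
contact_force: [-0.6, 0.5, 5.6]
gripper_width: 0.0598
```

Emit:
apply_moves(rows=[[[0,-0.01,0],0],[[0,-0.03,0],0],[[0,-0.055,0],0],[[0,-0.08,0],0],[[0,-0.1,0],0],[[0,-0.1,0],0],[[0,-0.1,0],0]])

```text
time_s: 6.22
tcp_pos: [0.4341, -0.2757, 0.1964]
eef_rot: [-90.0, 0.1, -3.8]
contact_force: [-1.0, -0.2, -2.8]
gripper_width: 0.0594
```

```bash
python3 - <<'E'
from h import *
s,c=snap("wrist","w3"); print(s["tcp_pos"],s["eef_rot"],s["contact_force"],s["gripper_width"])
Rt=R.from_euler('xyz',s["eef_rot"],degrees=True).as_matrix()
print(Rt.T@(np.array([.5155,.0188,.197])-s["tcp_pos"]))
P=cloud(c); hsv=cv2.cvtColor(c["pixels"],cv2.COLOR_BGR2HSV)
m=cv2.inRange(hsv,(125,80,20),(160,255,255)); m[:,:120]=0;m[:,450:]=0
q=(P[m>0]-s["tcp_pos"])@Rt; print(np.percentile(q,[1,50,99],axis=0).round(4))
E
```

```text
[ 0.43407317 -0.27571637  0.1963806 ] [-8.99671641e+01  5.60358675e-02 -3.82335191e+00] [-0.97742525 -0.15124127 -2.79548891] 0.0594030402550088
[ 0.06160646 -0.00050813  0.29929081]
[[-0.0446  0.0265 -0.0283]
 [-0.0332  0.0283  0.0009]
 [ 0.0104  0.0848  0.03  ]]
```

View pics/w3.png

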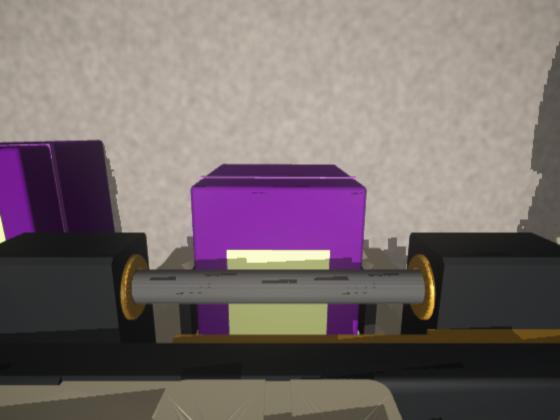

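The carton is held straight, with its rear at tool x = -44.6 mm and its underside 97 mm below the TCP. I'll carry it over the bay at lane x ≈ 55 mm.

Emit:
apply_moves(rows=[[[0.004,0,0.02],-1.5],[[0.01,0,0.055],-3.5],[[0.018,0,0.09],-5.5],[[0.026,0,0.125],-7.5],[[0.034,0,0.16],-9.5],[[0.042,0,0.195],-11.5],[[0.049,0,0.23],-14],[[0.055,0,0.26],-16],[[0.06,0,0.285],-17],[[0.0615,0,0.299],-17.9],[[0.0615,0,0.299],-17.9],[[0.0615,0,0.299],-17.9],[[0.0615,0,0.299],-17.9]])

```text
time_s: 7.9
tcp_pos: [0.5156, 0.0176, 0.1971]
eef_rot: [-90.0, 0.0, 14.0]
contact_force: [1.4, 0.3, -1.7]
gripper_width: 0.0601
```

```bash
cat >> h.py <<'E'
O=np.array([462.2,5.4])/1e3; ex=np.array([np.cos(np.radians(14.1)),np.sin(np.radians(14.1))]); ey=np.array([-ex[1],ex[0]])
def lane(p):
    d=np.atleast_2d(p)[:,:2]-O; return np.c_[d@ex,d@ey]
E
python3 - <<'E'
from h import *
s,c=snap("wrist","w4"); print(s["tcp_pos"],s["eef_rot"],s["contact_force"],s["gripper_width"],lane(s["tcp_pos"]))
snap("top","top4");snap("side","side4")
E
```

```text
[0.51559816 0.01759852 0.19709685] [-9.00006689e+01  1.37098603e-02  1.40397973e+01] [ 1.37548669  0.34152184 -1.72283931] 0.06005639026521583 [[ 0.05476112 -0.00117759]]
```

View pics/w4.png

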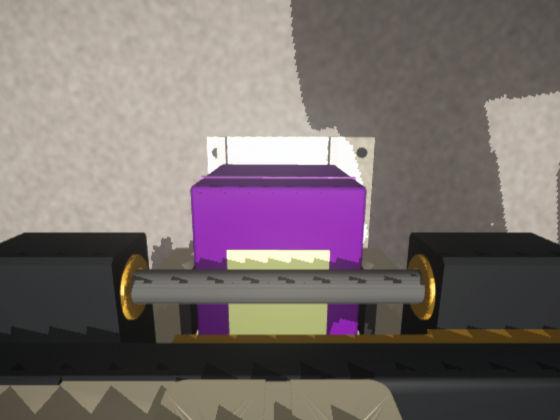

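View pics/side4.png

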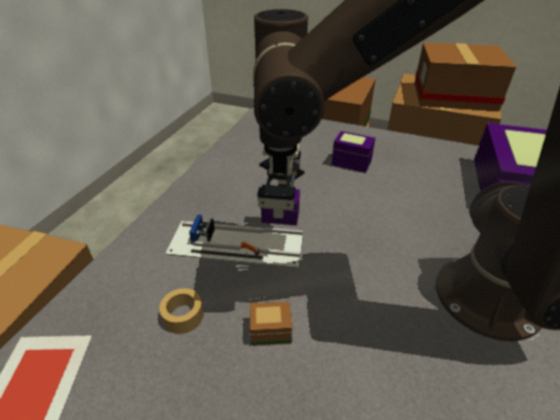

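The carton is centred over the walls: the wall edges are at columns 226 and 329, and the carton spans 194-363. I'll lower it.

Emit:
apply_moves(rows=[[[0,0.02,0.001],0],[[0,0.045,0.001],0],[[0,0.065,0.001],0],[[0,0.08,0.001],0],[[0,0.087,0.001],0],[[0,0.09,0.001],0],[[0,0.092,0.001],0],[[0,0.093,0.001],0],[[0,0.093,0.001],0]])

```text
time_s: 9.18
tcp_pos: [0.5158, 0.0193, 0.1044]
eef_rot: [-90.0, -0.0, 14.1]
contact_force: [0.4, 0.1, -2.4]
gripper_width: 0.06
```

```bash
python3 - <<'E'
from h import *
s,c=snap("wrist","w5"); print(s["tcp_pos"],s["eef_rot"],s["contact_force"],s["moment"],lane(s["tcp_pos"]))
E
```

```text
[0.5157708  0.0193115  0.10444924] [-8.99971091e+01 -3.16358839e-02  1.41000425e+01] [ 0.40216216  0.10527681 -2.38385102] [ 0.01776976 -0.02234814  0.03008126] [[0.05534587 0.00044172]]
```

View pics/w5.png

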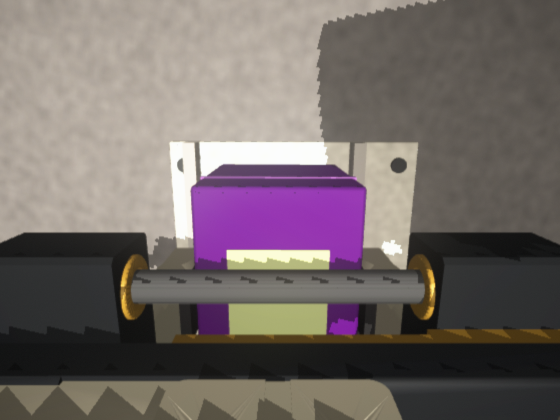

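Emit:
apply_moves(rows=[[[0,0.001,0],0],[[0,0.002,0],0],[[0,0.0025,0],0],[[0,0.0025,0],0]])

```text
time_s: 9.72
tcp_pos: [0.5161, 0.0193, 0.1033]
eef_rot: [-90.0, -0.1, 14.1]
contact_force: [-5.4, -1.4, 15.0]
gripper_width: 0.0598
```

The carton is on the deck (15 N upward). I'll ease off and release.

Emit:
apply_moves(rows=[[[0,-0.0015,0],0],[[0,-0.0015,0],0]])

```text
time_s: 9.98
tcp_pos: [0.5158, 0.0193, 0.1034]
eef_rot: [-90.0, -0.0, 14.1]
contact_force: [-1.0, 0.5, 2.2]
gripper_width: 0.06
```

Emit:
apply_moves(rows=[[[0,0,0],0],[[0,0,0],0],[[0,0,0],0],[[0,0,0],0],[[0,0,0],0]], gripper=1)

```text
time_s: 10.6
tcp_pos: [0.5156, 0.0192, 0.1031]
eef_rot: [-90.0, 0.0, 14.1]
contact_force: [-0.1, -0.2, 0.4]
gripper_width: 0.0875
```

Emit:
apply_moves(rows=[[[0,-0.02,0],0],[[0,-0.05,0],0],[[0,-0.08,0],0],[[0,-0.1,0],0],[[0,-0.1,0],0]])

```text
time_s: 11.22
tcp_pos: [0.5164, 0.0195, 0.2048]
eef_rot: [-90.0, -0.2, 14.1]
contact_force: [1.4, 0.7, -0.5]
gripper_width: 0.0874
```

```bash
python3 - <<'E'
from h import *
s,c=snap("wrist","w6"); print(s["tcp_pos"],s["eef_rot"],s["contact_force"],lane(s["tcp_pos"]))
P=cloud(c); hsv=cv2.cvtColor(c["pixels"],cv2.COLOR_BGR2HSV)
m=cv2.inRange(hsv,(125,80,20),(160,255,255)); m[:,:120]=0;m[:,450:]=0;m[260:]=0
ys,xs=np.nonzero(m); 
sel=(m>0)&(abs(P[...,2]-.076)<.006)
q=np.c_[lane(P[sel]),P[sel][:,2]]; print(np.percentile(q,[0,1,50,99,100],axis=0).round(4))
# side-edges yaw
for lo in (0,1):
    pts=[]
    for r in range(190,260,3):
        cc=np.nonzero(sel[r])[0]
        if len(cc)>20: pts.append(P[r,cc[-1 if lo else 0],:2])
    if len(pts)>3:
        vx,vy,x0,y0=cv2.fitLine(np.float32(pts)*1e3,cv2.DIST_HUBER,0,.01,.01).ravel(); print(np.degrees(np.arctan(vy/vx)),lane(np.array([x0,y0])/1e3))
E
```

```text
[0.51639945 0.01952045 0.20481183] [-89.97883821  -0.1974784   14.10602829] [ 1.43059645  0.65334378 -0.4849723 ] [[0.05600649 0.00049123]]
[[ 0.011  -0.0285  0.07  ]
 [ 0.0112 -0.0279  0.072 ]
 [ 0.0293  0.0009  0.0752]
 [ 0.0773  0.0302  0.0767]
 [ 0.0785  0.0308  0.0774]]
13.464417 [[ 0.04919921 -0.02801062]]
13.9017515 [[0.05506444 0.03018197]]
```

View pics/w6.png

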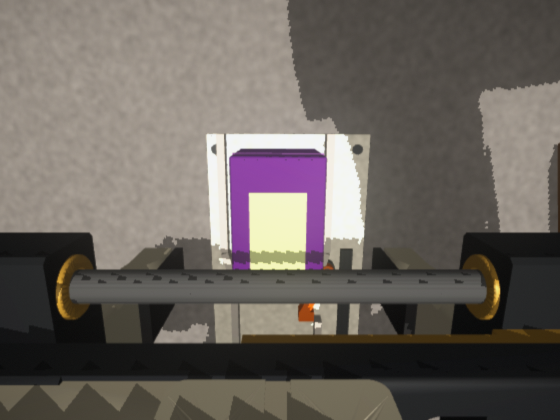

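The carton stands on the deck at lane x ≈ 56 mm, y ≈ 1 mm and yaw within 0.5°, with the catch shut. I'll go behind it with the fingers closed.

Emit:
apply_moves(rows=[[[-0.03,0,0],0],[[-0.06,0,0],0],[[-0.085,0,0.001],0],[[-0.085,0,0.001],0],[[-0.085,0.03,0.001],0],[[-0.085,0.06,0.001],0],[[-0.085,0.09,0.001],0],[[-0.085,0.107,0.001],0],[[-0.085,0.107,0.001],0],[[-0.085,0.107,0.001],0],[[-0.085,0.107,0.001],0]], gripper=0)

```text
time_s: 12.65
tcp_pos: [0.4335, -0.0003, 0.0968]
eef_rot: [-90.0, -0.1, 14.1]
contact_force: [-0.4, 0.5, -0.0]
gripper_width: 0.0004
```

```bash
python3 - <<'E'
from h import *
s,c=snap("wrist","w7"); print(s["tcp_pos"],s["eef_rot"],s["contact_force"],lane(s["tcp_pos"]),s["gripper_width"])
snap("side","side7"); 
im=cv2.imread("pics/side7.png")[130:290,140:340]
cv2.imwrite("pics/c7.png",cv2.resize(im,None,fx=3.7,fy=3.7,interpolation=cv2.INTER_CUBIC))
E
```

```text
[ 4.33470429e-01 -2.54570581e-04  9.68314191e-02] [-8.99863712e+01 -8.04140560e-02  1.40991182e+01] [-0.39380706  0.50373611 -0.04665798] [[-0.02924155  0.00151474]] 0.00041990517805038855
```

View pics/w7.png

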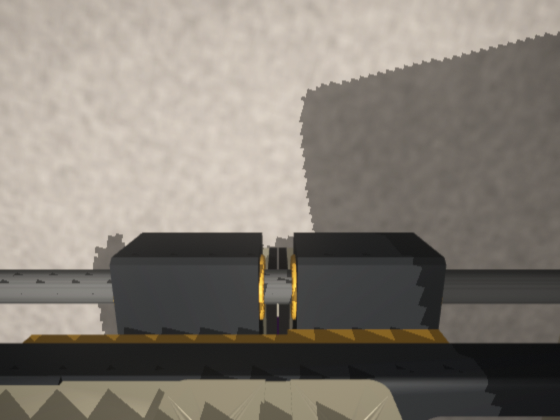

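View pics/c7.png

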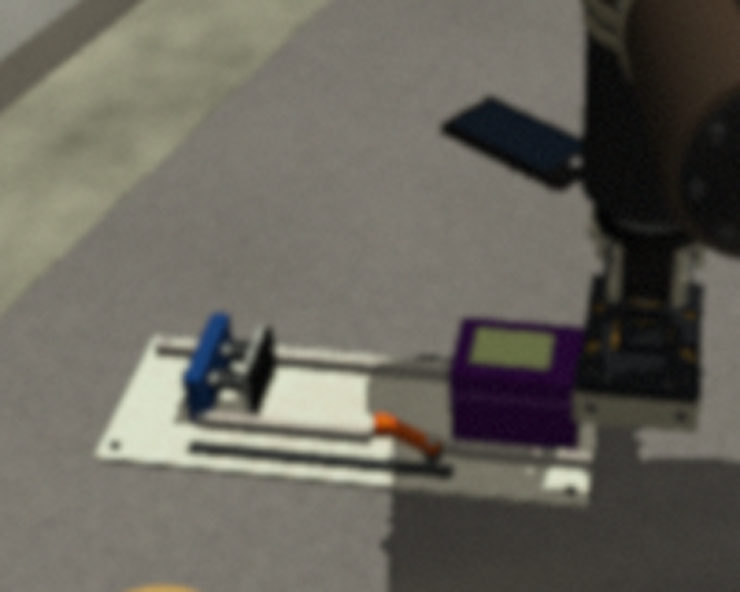

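```bash
python3 - <<'E'
from h import *
from plant import get_state
s=get_state(); c=load("pics/w7.npz"); P=cloud(c); Rt=R.from_euler('xyz',s["eef_rot"],degrees=True).as_matrix()
q=(P-s["tcp_pos"])@Rt
for r in range(225,350,8): print(r,[tuple((q[r,k]*1e3).round(0)) for k in (190,255,271,283,350)])
E
```

```text
225 [(np.float64(-11.0), np.float64(97.0), np.float64(-47.0)), (np.float64(-10.0), np.float64(98.0), np.float64(-12.0)), (np.float64(-10.0), np.float64(97.0), np.float64(-3.0)), (np.float64(-10.0), np.float64(98.0), np.float64(4.0)), (np.float64(-11.0), np.float64(97.0), np.float64(40.0))]
233 [(np.float64(-38.0), np.float64(-6.0), np.float64(-21.0)), (np.float64(-38.0), np.float64(-6.0), np.float64(-5.0)), (np.float64(-6.0), np.float64(98.0), np.float64(-3.0)), (np.float64(-5.0), np.float64(99.0), np.float64(4.0)), (np.float64(-38.0), np.float64(-5.0), np.float64(19.0))]
241 [(np.float64(-38.0), np.float64(-12.0), np.float64(-20.0)), (np.float64(-38.0), np.float64(-12.0), np.float64(-5.0)), (np.float64(-1.0), np.float64(97.0), np.float64(-3.0)), (np.float64(-2.0), np.float64(97.0), np.float64(4.0)), (np.float64(-38.0), np.float64(-11.0), np.float64(17.0))]
249 [(np.float64(-38.0), np.float64(-18.0), np.float64(-18.0)), (np.float64(-38.0), np.float64(-18.0), np.float64(-4.0)), (np.float64(-9.0), np.float64(64.0), np.float64(-2.0)), (np.float64(-9.0), np.float64(63.0), np.float64(3.0)
[... 2872 characters left out ...]
np.float64(6.0), np.float64(21.0), np.float64(2.0)), (np.float64(-22.0), np.float64(-23.0), np.float64(16.0))]
337 [(np.float64(-22.0), np.float64(-26.0), np.float64(-18.0)), (np.float64(-22.0), np.float64(-27.0), np.float64(-4.0)), (np.float64(-22.0), np.float64(-26.0), np.float64(-1.0)), (np.float64(-22.0), np.float64(-26.0), np.float64(2.0)), (np.float64(-22.0), np.float64(-26.0), np.float64(15.0))]
345 [(np.float64(-24.0), np.float64(-32.0), np.float64(-16.0)), (np.float64(-25.0), np.float64(-34.0), np.float64(-4.0)), (np.float64(-25.0), np.float64(-34.0), np.float64(-1.0)), (np.float64(-24.0), np.float64(-32.0), np.float64(1.0)), (np.float64(-25.0), np.float64(-34.0), np.float64(14.0))]
```

The closed fingers' front is about 9.5 mm ahead of the TCP. I'll raise 4 mm to keep the tips at 35 mm, then push forward in steady steps.

Emit:
apply_moves(rows=[[[0,-0.004,0],0],[[0.01,-0.004,0],0],[[0.02,-0.004,0],0],[[0.025,-0.004,0],0],[[0.03,-0.004,0],0],[[0.034,-0.004,0],0],[[0.038,-0.004,0],0],[[0.043,-0.004,0],0],[[0.048,-0.004,0],0],[[0.053,-0.004,0],0],[[0.058,-0.004,0],0],[[0.063,-0.004,0],0],[[0.068,-0.004,0],0],[[0.072,-0.004,0],0],[[0.072,-0.004,0],0]])

```text
time_s: 14.62
tcp_pos: [0.5034, 0.0173, 0.1002]
eef_rot: [-90.0, -0.0, 14.1]
contact_force: [-0.3, -0.1, 0.3]
gripper_width: 0.0002
```

```bash
cat > look.py <<'E'
import sys
from h import *
t=sys.argv[1]
s,c=snap("side","s"+t); s2,c2=snap("top","t"+t)
print(s["time_s"],s["tcp_pos"],lane(s["tcp_pos"]),"F lane x,y,z",s["contact_force"][:2]@ex,s["contact_force"][:2]@ey,s["contact_force"][2],s["moment"].round(2))
a=cv2.resize(c["pixels"][190:280,150:320],None,fx=4,fy=4,interpolation=cv2.INTER_CUBIC)
cv2.imwrite(f"pics/look{t}.png",a)
E
python3 look.py a
```

```text
14.625 [0.50338111 0.01733059 0.1001719 ] [[0.04284688 0.0015388 ]] F lane x,y,z -0.2916454189928109 -0.007067176127739581 0.2838264308579421 [-0.03  0.02  0.02]
```

View pics/looka.png

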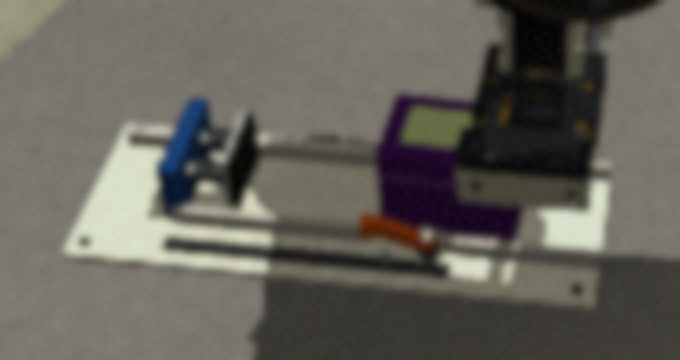

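View pics/ta.png

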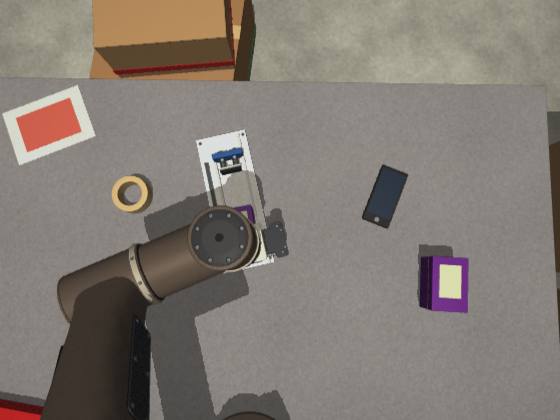

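The carton has advanced upright with its front beside the orange catch. I'll continue in 5 mm steps.

Emit:
apply_moves(rows=[[[0.004,0,0],0],[[0.008,0,0],0],[[0.012,0,0],0],[[0.016,0,0],0],[[0.02,0,0],0],[[0.024,0,0],0],[[0.028,0,0],0],[[0.032,0,0],0],[[0.036,0,0],0],[[0.04,0,0],0],[[0.045,0,0],0],[[0.05,0,0],0],[[0.055,0,0],0],[[0.055,0,0],0]])

```text
time_s: 16.48
tcp_pos: [0.5568, 0.0307, 0.1002]
eef_rot: [-90.0, -0.1, 14.1]
contact_force: [-0.1, 1.1, -0.3]
gripper_width: 0.0003
```

```bash
python3 look.py b
```

```text
16.475 [0.55681667 0.0307382  0.10020125] [[0.09793882 0.00152477]] F lane x,y,z 0.1967628366924768 1.081116253158789 -0.30723262988612376 [0.01 0.   0.06]
```

View pics/lookb.png

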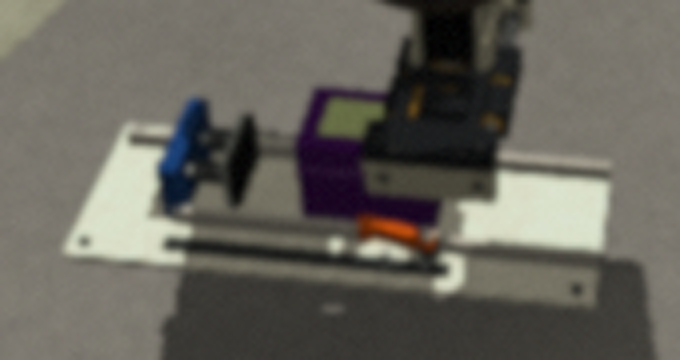

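The catch is swung aside and the carton is still clear of the pad. I'll go to just before the pad.

Emit:
apply_moves(rows=[[[0.004,0,0],0],[[0.008,0,0],0],[[0.012,0,0],0],[[0.016,0,0],0],[[0.02,0,0],0],[[0.024,0,0],0],[[0.028,0,0],0],[[0.031,0,0],0],[[0.034,0,0],0],[[0.036,0,0],0],[[0.038,0,0],0],[[0.038,0,0],0]])

```text
time_s: 18.08
tcp_pos: [0.5933, 0.0398, 0.1002]
eef_rot: [-90.0, -0.0, 14.1]
contact_force: [-0.4, -0.6, 0.6]
gripper_width: 0.0004
```

```bash
python3 look.py c
```

```text
18.075 [0.59329599 0.03976236 0.10016411] [[0.13551752 0.00139014]] F lane x,y,z -0.5504283076626952 -0.43862868329772076 0.6461167465621724 [-0.04  0.14  0.03]
```

View pics/lookc.png

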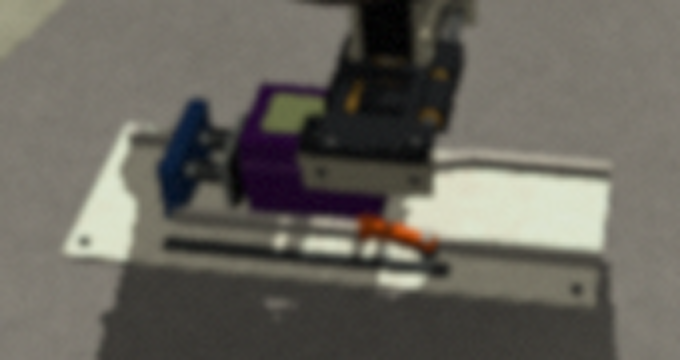

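View pics/tc.png

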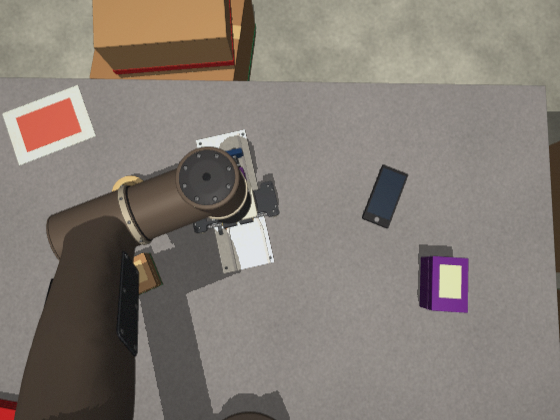

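The front is right at the pad. Now 1 mm steps with force checks.

Emit:
apply_moves(rows=[[[0.001,0,0],0],[[0.002,0,0],0],[[0.003,0,0],0],[[0.004,0,0],0],[[0.005,0,0],0],[[0.006,0,0],0],[[0.007,0,0],0],[[0.007,0,0],0]])

```text
time_s: 19.18
tcp_pos: [0.5996, 0.0414, 0.1001]
eef_rot: [-90.0, 0.0, 14.1]
contact_force: [-3.5, -0.4, 1.1]
gripper_width: 0.0
```

```bash
python3 look.py d
```

```text
19.175 [0.5996391  0.04135426 0.10008895] [[0.14205734 0.0013888 ]] F lane x,y,z -3.4466434582938787 0.5007928376053533 1.109224259476794 [-0.22  0.94  0.  ]
```

View pics/lookd.png

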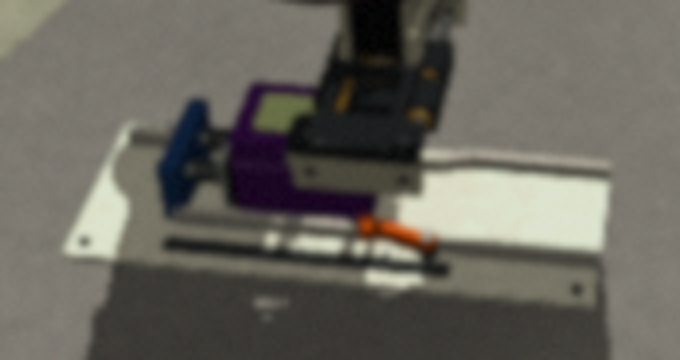

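Emit:
apply_moves(rows=[[[0.001,0,0],0],[[0.002,0,0],0],[[0.003,0,0],0],[[0.003,0,0],0]])

```text
time_s: 19.77
tcp_pos: [0.6021, 0.042, 0.1001]
eef_rot: [-90.0, 0.1, 14.1]
contact_force: [-6.0, -0.4, 4.1]
gripper_width: 0.0001
```

```bash
python3 look.py e
```

```text
19.775 [0.60214742 0.04199969 0.10008671] [[0.14464732 0.00140372]] F lane x,y,z -5.882987953485645 1.0498927307763568 4.07212607564309 [-0.25  1.88 -0.03]
```

View pics/looke.png

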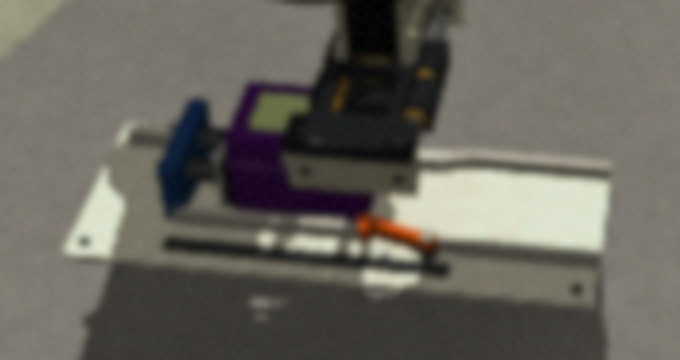

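Emit:
apply_moves(rows=[[[0.001,0,0],0],[[0.002,0,0],0],[[0.003,0,0],0],[[0.003,0,0],0]])

```text
time_s: 20.38
tcp_pos: [0.6043, 0.0425, 0.1]
eef_rot: [-90.0, 0.2, 14.1]
contact_force: [-8.1, -0.7, 6.5]
gripper_width: 0.0005
```

```bash
python3 look.py f
```

```text
20.375 [0.60432357 0.04251692 0.09998285] [[0.14688391 0.00137523]] F lane x,y,z -8.00944075969685 1.3316207426254008 6.524336577520222 [-0.23  2.71  0.03]
```

View pics/lookf.png

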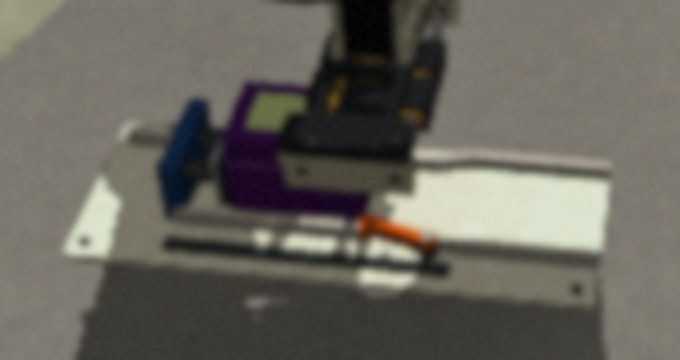

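```bash
cat > tilt.py <<'E'
import sys
from h import *
for t in sys.argv[1:]:
    c=load(f"pics/{t}.npz"); P=cloud(c); hsv=cv2.cvtColor(c["pixels"],cv2.COLOR_BGR2HSV)
    g=cv2.inRange(hsv,(22,40,60),(45,255,255))>0
    L=lane(P.reshape(-1,3)).reshape(420,560,2)
    sel=g&(L[...,0]>0)&(L[...,0]<.28)&(abs(L[...,1])<.03)&(P[...,2]>.05)&(P[...,2]<.1)
    sel=cv2.erode(sel.astype(np.uint8),np.ones((3,3)))>0
    A=np.c_[L[sel],np.ones(sel.sum())]; k=np.linalg.lstsq(A,P[sel][:,2],rcond=None)[0]
    p=cv2.inRange(hsv,(125,60,15),(165,255,255))>0
    sp=p&(abs(L[...,1])<.045)&(L[...,0]>0)&(L[...,0]<.28)&(P[...,2]>.01)
    print(t,sel.sum(),"slope",k[:2].round(3),"z",P[sel][:,2].mean().round(4),"x range",L[...,0][sel].min(),L[...,0][sel].max(),"purple x",np.percentile(L[...,0][sp],[1,99]).round(4), "purple y",np.percentile(L[...,1][sp],[1,99]).round(4))
E
python3 tilt.py side7 sa sb sc sd se sf
```

```text
side7 132 slope [-0.013  0.013] z 0.0777 x range 0.035318609400544355 0.08299979063174755 purple x [0.0116 0.0972] purple y [-0.0277  0.0323]
sa 79 slope [0.011 0.03 ] z 0.0777 x range 0.0923954333487301 0.12718298170457742 purple x [0.0566 0.1427] purple y [-0.0312  0.0309]
sb 64 slope [-0.032  0.06 ] z 0.0777 x range 0.15104424976356778 0.1821824310343915 purple x [0.1103 0.196 ] purple y [-0.0315  0.0286]
sc 58 slope [0.01  0.026] z 0.0777 x range 0.19105637102391845 0.21954232485015512 purple x [0.1459 0.241 ] purple y [-0.031   0.0284]
sd 44 slope [-0.078  0.034] z 0.0773 x range 0.19952867881057426 0.22675540562378727 purple x [0.1536 0.2437] purple y [-0.0315  0.0286]
se 51 slope [-0.026  0.047] z 0.0777 x range 0.2018699013470664 0.22750920296315777 purple x [0.1569 0.2464] purple y [-0.0309  0.0287]
sf 51 slope [-0.025  0.019] z 0.0775 x range 0.20455706883557492 0.2298168538980973 purple x [0.1568 0.2483] purple y [-0.0309  0.0285]
```

```bash
cat > catch.py <<'E'
import sys
from h import *
for t in sys.argv[1:]:
    im=load(f"pics/{t}.npz")["pixels"]; hsv=cv2.cvtColor(im,cv2.COLOR_BGR2HSV)
    m=cv2.inRange(hsv,(0,130,70),(20,255,255)); m[:,:225]=0;m[:,275:]=0;m[:235]=0;m[265:]=0
    y,x=np.nonzero(m); r=cv2.fitLine(np.c_[x,y].astype(np.float32),cv2.DIST_L2,0,.01,.01).ravel()
    print(t,len(x),"cent",x.mean().round(2),y.mean().round(2),"ang",np.degrees(np.arctan2(r[1]*np.sign(r[0]),abs(r[0]))).round(1),"min x",x.min(),"y at tip",y[x<=x.min()+1].mean().round(1))
E
python3 catch.py side0 side4 side7 sa sb sc sd se sf
```

```text
side0 68 cent 248.37 246.37 ang 26.1 min x 241 y at tip 244.0
side4 73 cent 247.66 246.26 ang 22.2 min x 241 y at tip 244.7
side7 76 cent 248.22 246.16 ang 27.5 min x 241 y at tip 243.5
sa 81 cent 247.42 247.26 ang 16.3 min x 240 y at tip 246.3
sb 90 cent 247.8 247.42 ang 15.4 min x 239 y at tip 246.2
sc 79 cent 247.46 247.65 ang 17.1 min x 240 y at tip 246.5
sd 76 cent 247.09 247.46 ang 16.1 min x 239 y at tip 246.0
se 75 cent 246.51 247.23 ang 17.0 min x 239 y at tip 245.8
sf 71 cent 247.08 247.41 ang 17.5 min x 240 y at tip 246.0
```

Emit:
apply_moves(rows=[[[0.001,0,0],0],[[0.0015,0,0],0],[[0.0015,0,0],0]])

```text
time_s: 20.85
tcp_pos: [0.6053, 0.0427, 0.0999]
eef_rot: [-90.0, 0.2, 14.1]
contact_force: [-8.9, -1.4, 6.4]
gripper_width: 0.0006
```

```bash
python3 look.py g; python3 catch.py sg; python3 tilt.py sg
```

```text
20.85 [0.60533117 0.04273686 0.09988566] [[0.14791474 0.00134307]] F lane x,y,z -8.938899049353758 0.7571282013489935 6.438587425415758 [-0.28  3.15  0.01]
sg 71 cent 246.92 247.32 ang 17.5 min x 240 y at tip 246.0
sg 49 slope [ 0.036 -0.003] z 0.0777 x range 0.20528685206300337 0.23092777353265936 purple x [0.1588 0.2502] purple y [-0.032   0.0283]
```

The catch angle in the image reads about 27° shut and 17° open, and it is still open. Continuing in small steps.

Emit:
apply_moves(rows=[[[0.001,0,0],0],[[0.002,0,0],0],[[0.002,0,0],0]])

```text
time_s: 21.32
tcp_pos: [0.607, 0.0431, 0.0999]
eef_rot: [-90.0, 0.2, 14.1]
contact_force: [-11.8, -1.1, 7.4]
gripper_width: 0.0003
```

```bash
python3 look.py h; python3 catch.py sh; python3 tilt.py sh
```

```text
21.325 [0.60700535 0.04314601 0.09988409] [[0.14963815 0.00133204]] F lane x,y,z -11.668762298397784 1.8367887399414047 7.401904223772125 [-0.35  3.49  0.04]
sh 69 cent 248.01 246.23 ang 25.6 min x 241 y at tip 244.0
sh 46 slope [-0.024  0.021] z 0.0775 x range 0.20783438808541035 0.23395718485385708 purple x [0.1598 0.2509] purple y [-0.032   0.0283]
```

The catch angle has jumped to 25.6°, and its tip is back at the shut position. I'll confirm before backing off.

```bash
python3 look.py i; python3 catch.py si
```

```text
21.425 [0.60700819 0.04315726 0.09988225] [[0.14964365 0.00134226]] F lane x,y,z -10.262653572782279 0.8722094845491938 8.284283114214531 [-0.27  3.54  0.07]
si 68 cent 247.87 246.18 ang 26.0 min x 241 y at tip 244.0
```

View pics/looki.png

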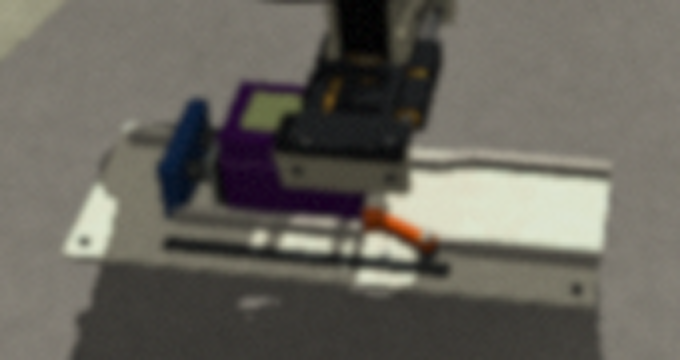

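The catch is shut behind the carton, with its tip at (372,215) inside the rear face. I'll back off slowly and lift away, then look.

Emit:
apply_moves(rows=[[[-0.001,0,0],0],[[-0.002,0,0],0],[[-0.003,0,0],0],[[-0.004,0,0],0],[[-0.005,0,0],0],[[-0.006,0,0],0],[[-0.008,0,0],0],[[-0.012,0,0],0],[[-0.02,0,0],0],[[-0.03,0,0],0],[[-0.03,0,0],0]])

```text
time_s: 22.9
tcp_pos: [0.579, 0.0362, 0.1003]
eef_rot: [-90.0, 0.0, 14.1]
contact_force: [0.3, -0.3, -0.3]
gripper_width: 0.0002
```

```bash
python3 look.py j; python3 catch.py sj; python3 tilt.py sj
```

```text
22.9 [0.57899469 0.03616842 0.10031476] [[0.12077155 0.00138849]] F lane x,y,z 0.22306738922562871 -0.31398065196975194 -0.26387434376604924 [ 0.   -0.04  0.03]
sj 74 cent 248.18 246.42 ang 25.7 min x 241 y at tip 244.0
sj 107 slope [-0.01   0.054] z 0.0776 x range 0.18332377527652305 0.22897133836689762 purple x [0.1566 0.2467] purple y [-0.0317  0.0289]
```

Emit:
apply_moves(rows=[[[-0.02,-0.03,0],0],[[-0.05,-0.07,0],0],[[-0.08,-0.11,-0.04],0],[[-0.08,-0.15,-0.09],0],[[-0.08,-0.19,-0.14],0],[[-0.08,-0.19,-0.19],0],[[-0.08,-0.19,-0.24],0],[[-0.08,-0.19,-0.28],0],[[-0.08,-0.19,-0.28],0],[[-0.08,-0.19,-0.28],0]])

```text
time_s: 24.25
tcp_pos: [0.5704, -0.2547, 0.2898]
eef_rot: [-90.0, 0.0, 14.1]
contact_force: [0.6, 1.4, 0.4]
gripper_width: 0.0005
```

```bash
python3 look.py k; python3 catch.py sk; python3 tilt.py sk; python3 - <<'E'
from h import *
c=load("pics/tk.npz"); P=cloud(c); hsv=cv2.cvtColor(c["pixels"],cv2.COLOR_BGR2HSV)
m=cv2.inRange(hsv,(125,60,20),(160,255,255))>0; L=lane(P.reshape(-1,3)).reshape(420,560,2)
sel=(abs(P[...,2]-.076)<.007)&(L[...,0]>.1)&(L[...,0]<.3)&(abs(L[...,1])<.06)
r=cv2.minAreaRect((L[sel]*1e3).astype(np.float32)); print(r)
cv2.imwrite("pics/ck.png",cv2.resize(c["pixels"][120:280,100:300],None,fx=3.7,fy=3.7,interpolation=cv2.INTER_CUBIC))
a=load("pics/top0.npz")["pixels"]
for box in [(100,60,240,310),(300,100,160,235)]: pass
d=cv2.absdiff(a,c["pixels"]).max(-1)
for n,(x0,x1,y0,y1) in dict(tape=(105,155,168,218),brown=(115,165,245,300),scanner=(355,415,160,232)).items(): print(n,np.percentile(d[y0:y1,x0:x1],[50,95,99]))
E
```

```text
24.25 [ 0.570376   -0.25467873  0.28984648] [[ 0.04155779 -0.27859638]] F lane x,y,z 0.92935460241236 1.2202283631479196 0.4002887738615471 [ 0.07  0.05 -0.07]
sk 72 cent 247.75 246.08 ang 25.2 min x 240 y at tip 243.5
sk 122 slope [-0.001  0.02 ] z 0.0774 x range 0.18166243882300673 0.2283895667219162 purple x [0.1547 0.2467] purple y [-0.0328  0.0285]
((179.10989379882812, 25.37418556213379), (0.43848055601119995, 6.90927267074585), 74.33018493652344)
tape [24. 32. 33.]
brown [24. 32. 34.]
scanner [50. 90. 98.]
```

View pics/ck.png

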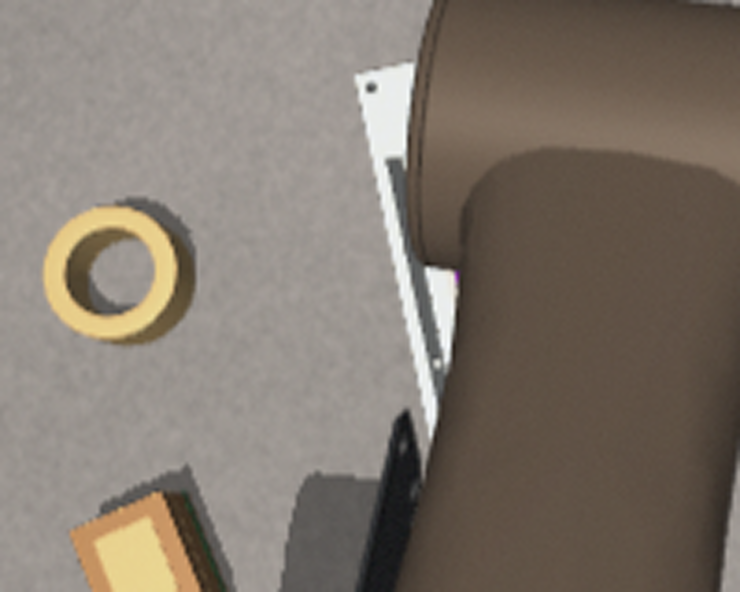

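The arm blocks the top view, so I'll retreat to the start area and check again.

Emit:
apply_moves(rows=[[[-0.036,0,-0.024],0],[[-0.072,0,-0.048],0],[[-0.108,0,-0.072],0],[[-0.144,0,-0.096],0],[[-0.18,0,-0.12],0],[[-0.216,0,-0.144],0],[[-0.252,0,-0.168],0],[[-0.288,0,-0.192],0],[[-0.324,0,-0.216],0],[[-0.36,0,-0.24],0],[[-0.396,0,-0.264],0],[[-0.43,0,-0.288],0],[[-0.43,0,-0.288],0],[[-0.43,0,-0.288],0]])

```text
time_s: 26.1
tcp_pos: [0.2241, -0.6381, 0.2903]
eef_rot: [-90.0, -0.0, 14.1]
contact_force: [0.2, -0.1, -0.4]
gripper_width: 0.0003
```

```bash
python3 look.py l; python3 catch.py sl; python3 tilt.py sl; python3 - <<'E'
from h import *
c=load("pics/tl.npz"); P=cloud(c)
L=lane(P.reshape(-1,3)).reshape(420,560,2)
sel=(abs(P[...,2]-.076)<.007)&(L[...,0]>.1)&(L[...,0]<.3)&(abs(L[...,1])<.06)
print(cv2.minAreaRect((L[sel]*1e3).astype(np.float32)))
cv2.imwrite("pics/cl.png",cv2.resize(c["pixels"][120:280,180:290],None,fx=3.7,fy=3.7,interpolation=cv2.INTER_CUBIC))
P0=cloud(load("pics/top0.npz"))
for n,(x0,x1,y0,y1) in dict(tape=(105,155,168,218),brown=(115,165,245,300),scanner=(355,415,160,232)).items():
    print(n,[np.median(Q[y0:y1,x0:x1][Q[y0:y1,x0:x1][...,2]>.006],0).round(4) for Q in (P0,P)])
E
```

```text
26.1 [ 0.22414294 -0.63808081  0.2902767 ] [[-0.38764647 -0.56609976]] F lane x,y,z 0.13948037677060376 -0.18491279372351696 -0.4397951819356877 [ 0.   -0.03 -0.  ]
sl 76 cent 247.88 246.18 ang 26.4 min x 240 y at tip 243.5
sl 129 slope [-0.008  0.017] z 0.0777 x range 0.18138131397313345 0.2295621739322683 purple x [0.1548 0.2464] purple y [-0.0327  0.0284]
((201.30947875976562, -3.819305419921875), (60.09176254272461, 90.84407043457031), 89.8330307006836)
tape [array([0.6328, 0.3058, 0.0428]), array([0.6332, 0.3067, 0.043 ])]
brown [array([0.4394, 0.2655, 0.0593]), array([0.4394, 0.2652, 0.0593])]
scanner [array([ 0.6437, -0.325 ,  0.0124]), array([ 0.6441, -0.3252,  0.0126])]
```

View pics/cl.png

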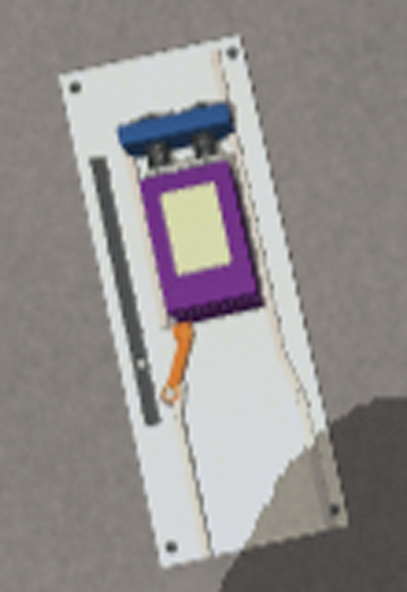

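The top view shows the catch shut behind the carton's rear face and the carton in line against the pad. The bystanders have not moved. Handing in.

```bash
python3 -c "
from plant import close_job
print(close_job())"
```

```text
the job is handed in; nothing more can be done
None
```

The purple carton is clicked in: upright on the nest, held between the shut catch and the pad, with the robot well clear. I gripped the smaller purple carton across its 60 mm width and set it on the open end at lane x ≈ 56 mm. Then I pushed it from behind with closed fingers in small steps until the catch shut, backed off and handed in at about 26 s.

**Last checks:**
- **Catch:** its angle in the side view went from about 17° (aside) back to about 26°, the same as when it was shut at the start.
- **Carton:** centre at lane x ≈ 201 mm, within 0.2° of the lane direction, with a level top.
- **Pad:** I estimate it stays pushed in about 5 mm, from the carton's position; I did not measure it directly. I stopped pushing just under 12 N, slightly below the 12 N quoted for the click, so it was not squashed.
- **Bystanders:** the brown carton, tape roll and scanner are within about 1 mm of where they started.

**Readings that disagreed:**
- **Sideways position:** the final top view put the carton 3.8 mm to one side, though the walls allow only about 3 mm. My estimate of the nest position is probably off by 1 to 2 mm; the limit is 8 mm.
- **Upward force:** the tool showed 4 to 8 N upward during the last part of the push. I couldn't explain it; the carton stayed level and the reading went away once I backed off.

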